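# Switch the ball sorter over to the green chute

## Task

The sorter's blue seesaw gate is set to the orange chute: with closed fingertips gently press down the yellow pad on its raised green end until the gate has rocked fully over, and only then push the red tab of the release slide all the way to the left (as the robot sees it), so that all three steel balls roll into the green chute and come to rest there. Only press and push, gently: pinch nothing, do not touch the balls, and leave the loose things standing around undisturbed.

Things in the scene. Friction and masses are not known exactly. Their poses are not given: they have to be found in the camera images.
- sorter: Ball sorter fixed on the worktop. Origin: centre of its underside, straight below the gate's pivot; x points along the feed chute, away from the robot, y to the sorter's left, z up. Base plate 90 mm (x) by 430 mm (y). Nothing on it is higher than 196 mm
- gate_pivot (a point): pivot of the blue seesaw gate, 85 mm above the worktop, on its trough's floor; it rocks about the sorter's x. Trough 180 mm long (y), 30 mm wide inside, walls 16 mm above its floor, a clear guard 70 mm long and 58 mm high in the middle of its robot side
- green_chute (a point): middle of the floor of the green catch chute at the sorter's right (y -97 to -208 mm): 30 mm wide inside, open above, closed at the outer end; floor falls outward from 58 to 39 mm above the worktop, walls 26 mm higher
- orange_chute (a point): the same for the orange catch chute at the sorter's left (y +97 to +208 mm)
- feed_lip (a point): lower end of the white feed chute's floor, 107 mm above the worktop, over the middle of the trough. The chute is 38 mm wide outside, rises to 131 mm at sorter x = 170 mm, walls 18 mm above its floor; three balls wait in it behind the release blade
- gate (a joint): tilt of the seesaw gate (rad), -0.21 to +0.21 between its stops: negative = orange (left) end down, so that balls run into the orange chute; 0 = level; positive = green (right) end down. It stays where it is left: stiff hinge, about 1 N on a pad rocks it
- gate_pad_green (a point): centre of the top of the yellow press pad on the gate's green (right) end, at 35 mm to the robot side of the trough's middle line and 74 mm right of the pivot; it moves with the gate. Pad 36 mm (x) by 32 mm (y), 6 mm thick; its top lies 16 mm above the trough's floor. From stop to stop it goes down 31 mm, from about 117 to 85 mm above the worktop, with free air below it all the way
- gate_pad_orange (a point): the same on the orange (left) end
- release (a joint): travel of the release slide (m), 0 = shut (its blade closes the feed chute) to 0.045 = fully open, along the sorter's +y (to its left). It stays where it is left; about 2 N moves it. Above about 0.025 the balls begin to roll out past the blade
- release_tab (a point): middle of the top edge of the red upright tab of the release slide, 195 mm above the worktop, 85 mm beyond the pivot (sorter x); it moves with the slide. Tab 34 mm (x) by 8 mm (y), 54 mm high; it stands on a steel bar 14 mm (x) by 46 mm (y) whose top is 143 mm above the worktop. Waiting balls reach up to about 148 mm, beyond the tab (sorter x 88 to 150 mm)
- ball_0_center (a point): centre of steel ball 1 of 3, 20 mm across, 33 g, waiting in the feed chute, first behind the blade
- ball_1_center (a point): centre of steel ball 2 of 3, 20 mm across, 33 g, waiting in the feed chute
- ball_2_center (a point): centre of steel ball 3 of 3, 20 mm across, 33 g, waiting in the feed chute
- vial_0: small vial with a white cap, 22 mm across, 45 mm high; bystander standing loose on the worktop behind the gate; origin at the centre of its underside
- vial_2: small vial with a blue cap, 22 mm across, 45 mm high; bystander standing loose on the worktop behind the gate; origin at the centre of its underside
- stopper: dark rubber stopper, 42 mm across, 28 mm high; bystander standing loose on the worktop behind the gate; origin at the centre of its underside
- salve_jar: white jar with a black lid, 60 mm across, 41 mm high; bystander standing loose on the worktop behind the gate; origin at the centre of its underside
- timer: small white timer, 58x64x21 mm; bystander standing loose on the worktop behind the gate; origin at the centre of its underside

How it is judged:
On the way, in this order (a step that is already met when the one before it is completed fails the run):
1. the gate is rocked over to the green side while the release slide is still shut (value of joint gate above 0.13 rad and value of joint release below 0.02 m), for 0.2 s.
2. the release slide is pushed open (value of joint release above 0.033 m), for 0.2 s.
At the end, for the whole second after the job is handed in: All three balls lie at rest (under 0.05 m/s) in the green chute, the gate is tilted to the green side (joint above 0.13 rad) and the release slide is open (above 33 mm) (y of ball_0_center in the frame of sorter between -0.215 and -0.1 m and x of ball_0_center in the frame of sorter between -0.016 and 0.016 m and z of ball_0_center in the frame of sorter between 0.04 and 0.09 m and linear speed of each of ball_0, ball_1, ball_2 below 0.05 m/s and y of ball_1_center in the frame of sorter between -0.215 and -0.1 m and x of ball_1_center in the frame of sorter between -0.016 and 0.016 m and z of ball_1_center in the frame of sorter between 0.04 and 0.09 m and y of ball_2_center in the frame of sorter between -0.215 and -0.1 m and x of ball_2_center in the frame of sorter between -0.016 and 0.016 m and z of ball_2_center in the frame of sorter between 0.04 and 0.09 m and value of joint gate above 0.13 rad and value of joint release above 0.033 m); the robot touches nothing.
It fails at once if a ball is touched by the robot (over 0.3 N) (contact force between any of the fingers, the arm and ball_0 above 0.3 N or contact force between any of the fingers, the arm and ball_1 above 0.3 N or contact force between any of the fingers, the arm and ball_2 above 0.3 N).
It fails at once if the gate is pressed with more than 35 N or pinched (contact force between the fingers and gate above 35 N).
It fails at once if the release slide is pushed with more than 35 N or pinched (contact force between the fingers and release above 35 N).
It fails at once if a loose bystander is moved more than 15 mm (distance of any of vial_0, vial_2, stopper, salve_jar, timer from where it was at the start of the episode above 0.015 m).
It also fails if it takes over 45 s, if anything falls off the work surface, if the arm or the gripper's body presses on something with over 40 N, if the wrist force passes 120 N, or if a joint passes its speed limit or range.

## Robot

A 6-joint arm with a two-finger parallel gripper is mounted at the origin on a cart in front of the work surface, level with it; the furniture and walls round the work are solid. World frame = base frame: x ahead of the robot, y to its left, z up, the work surface at z = 0. Lengths are in m, angles in rad, forces in N, time in s.
With the tool pointing down it reaches from about 0.275 to 0.825 m from the base axis. Payload 5.2 kg.
Tool frame: the origin (TCP) lies between the finger pads; the fingertips stand 19 mm ahead of it and the grasp point (between the pads) is the TCP (robot.tcp_to_tips is the z of the fingertips in the tool frame, in m); z points along the fingers, y is the direction in which the jaws open and shut (so a half turn about z gives the same grasp; the last joint's range is limited). The gripper opens to 93 mm and grips with 3 to 60 N. Pads are 15 mm wide; open, the fingers measure 128 mm over their backs; the gripper's body (75 mm by 188 mm) begins 65 mm behind the grasp point.
Start: joints at [-1.333, 0.259, 1.535, -0, 1.348, -0.203], TCP at [0.235, -0.497, 0.211] pointing down, gripper open.
Joint ranges: [-3.14, 3.14], [-0.91, 2.08], [0.19, 2.58], [-1.22, 4.36], [0.22, 2.71], [-3.12, 3.12]. Speed limits (rad/s): [2.57, 2.57, 3.14, 3.14, 3.14, 3.14].

## Interface

Orientations are given as a unit quaternion [x, y, z, w].
In Python, from plant import robot gives the robot as it stands. The module is installed in compiled form; this text tells all that it offers.
- The arm moves only by the shell command python3 -m crank 'ROWS' [FORCE]. ROWS is a JSON object of lists of equal length, an entry for each row: "jaw": the gripper command: -1 is shut, 1 is fully open, values between are in proportion; "xyz": the shift along the tool's x, y, z scaled (see below), a list of three; "angular": the turn, a rotation vector about the tool's x, y, z scaled (see below), a list of three. A call has exactly 5 rows; each row is the pose to reach, as a shift and turn from the pose commanded when the call began, along the tool's axes at that moment; what a row does not reach only later rows make up. The controller multiplies each number of a shift by 0.3 m and each number of a turn by pi/4 rad. A row lasts 1/8 s, in which the tool goes at most 62.5 mm and 10.7 degrees, less where a joint would pass 70% of its speed; a pose out of reach is approached as far as the arm can. A call with a number of a shift or a turn outside -1 to 1 is refused whole. A call with a gripper value outside its range is refused whole. The fingers move at their own pace and stop on an object; FORCE is the grip in N (left out, the last holds). Time passes only in rows, so rows that repeat a pose let the fingers close, or fill a call up. It gives the time, the measured TCP pose, the force and the opening at its end, in the units of the state.
- robot.observe(): the state, without advancing time (a new reading comes with each control period).
- robot.snapshot(name): name is "scene" or "top"; returns a dict with "image" (400x640x3 uint8, red, green, blue), "range_z" (400x640 float32, m along the optical axis (not along the pixel's ray), 0 where there is no reading), "intrinsics" (3x3 intrinsics, pixels), "k1" (the pictures are not rectified: a ray, as slopes to the right and down, at radius r is drawn at 1 + k1 r^2 times it, then the intrinsics apply), "camera_from_world" (4x4, takes a point from world to camera coordinates). Camera axes: x right, y down, z forward; pixel columns grow to the right and rows downward; lengths in m; the calibration is good to about 2 mm. A picture is of the moment at which its call begins.
- robot.job_done(): hands the job in, once; it reports no verdict.
The state is a dict: "time": time; "joint_positions": joint angles; "joint_velocities": joint speeds; "tau": joint torques, N m; "tool_pos": TCP position; "orientation": TCP orientation; "ft_force": force on the tool from outside, world axes, zero at the start; "moment": the same for the moment, N m; "width": finger opening in m.
Only numpy, scipy, OpenCV 4.12 (cv2) and the standard library are available. Lean on these libraries where they do the work, as an engineer would, in place of code of your own. Each camera call takes 0.05 s, during which the arm holds its last target.

## Working session

There is one attempt and no reset: what is moved stays moved. The work goes in short steps, Python scripts to look and compute and a shell command to move; the robot and the scene stay as the last step left them, time stands still between calls to the robot, and variables do not carry over. Pictures are saved under pics/ and viewed, and the job is handed in when it is done.

```bash
mkdir -p pics
python3 - <<'E'
from plant import robot
import cv2,numpy as np
s=robot.observe();print(s)
for n in("scene","top"):
    d=robot.snapshot(n);cv2.imwrite(f"pics/{n}0.png",d["image"][:,:,::-1]);np.savez(f"{n}0.npz",**d)
    print(n,d["intrinsics"],d["k1"],d["camera_from_world"])
E
```

```text
{'time': 0.0, 'joint_positions': array([-1.33284732e+00,  2.59334454e-01,  1.53608023e+00,  3.07300669e-05,
        1.34797349e+00, -2.02824538e-01]), 'joint_velocities': array([-0.00020213,  0.001328  , -0.00180364, -0.00051514,  0.00079126,
        0.00027489]), 'tau': array([ 1.18704788e-04, -4.37311542e+01, -2.83999926e+01,  7.19341845e-02,
        4.13054461e-02, -1.32595283e-04]), 'tool_pos': array([ 0.23453844, -0.49687652,  0.20972346]), 'orientation': array([ 9.75813323e-01,  2.18603642e-01, -7.86074212e-07, -8.97885827e-04]), 'ft_force': array([-0.26555795, -0.18267649, -0.35993288]), 'moment': array([ 0.02945924, -0.02008398,  0.03407613]), 'width': 0.09312076935631623}
scene [[417.70306904   0.         320.23652905]
 [  0.         417.70306904 195.59936005]
 [  0.           0.           1.        ]] -0.09941998102032258 [[-7.98735166e-01 -6.01682690e-01  2.74773697e-04  5.16179459e-01]
 [-3.39737026e-01  4.50624685e-01 -8.25539912e-01  2.96549895e-01]
 [ 4.96589256e-01 -6.59481109e-01 -5.64343670e-01  8.19677533e-01]
 [ 0.00000000e+00  0.00000000e+00  0.00000000e+00  1.00000000e+00]]
top [[424.88178909   0.         311.39676817]
 [  0.         424.88178909 196.58264614]
 [  0.           0.           1.        ]] 0.010038641180201539 [[-0.01327001 -0.99962299  0.02403727  0.04820066]
 [-0.98176553  0.00846637 -0.18990727  0.59635819]
 [ 0.18963217 -0.02611903 -0.98150774  1.05790273]
 [ 0.          0.          0.          1.        ]]
```

View pics/scene0.png

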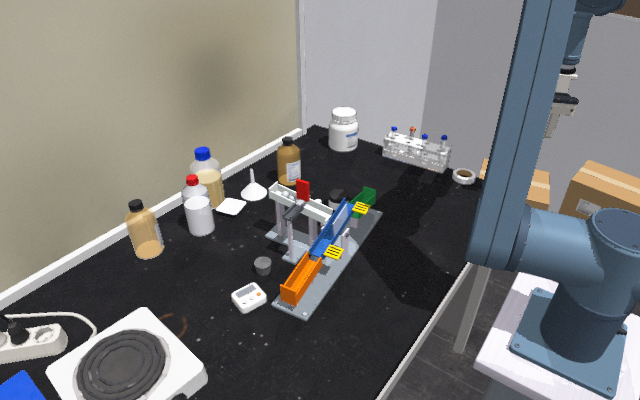

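View pics/top0.png

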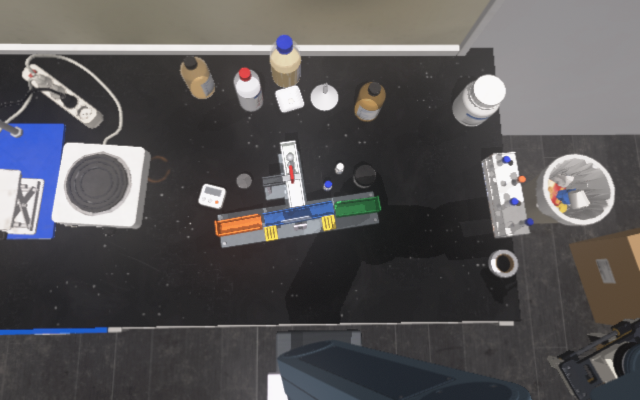

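The top view has the orange chute at about (240,225), the green chute at (357,206), the yellow pads at (271,233) and (328,223), and the red tab at (292,173). The sorter is rotated a few degrees. Next I'll measure these by colour.

```bash
cat > h.py <<'E'
import numpy as np,cv2
def load(n): return dict(np.load(n+".npz"))
def ray(d,u,v):
    K=d["intrinsics"];x=(u-K[0,2])/K[0,0];y=(v-K[1,2])/K[1,1]
    rd=np.hypot(x,y);r=rd
    for _ in range(30): r=rd/(1+float(d["k1"])*r*r)
    s=r/rd if rd>0 else 1
    T=d["camera_from_world"];R=T[:3,:3]
    return -R.T@T[:3,3],R.T@np.array([x*s,y*s,1])
def onz(d,u,v,z):
    c,r=ray(d,u,v);return c+r*(z-c[2])/r[2]
def pts(d,m):
    vs,us=np.nonzero(m&(d["range_z"]>0))
    o=[]
    for u,v in zip(us,vs):
        c,r=ray(d,u,v);o.append(c+r*d["range_z"][v,u])
    return np.array(o),us,vs
def two(d1,p1,d2,p2):
    c1,r1=ray(d1,*p1);c2,r2=ray(d2,*p2)
    t=np.linalg.lstsq(np.c_[r1,-r2],c2-c1,rcond=None)[0]
    a=c1+r1*t[0];b=c2+r2*t[1];return (a+b)/2,np.linalg.norm(a-b)
def mask(d,c):
    h=cv2.cvtColor(d["image"],cv2.COLOR_RGB2HSV).astype(int);H,S,V=h[...,0],h[...,1],h[...,2]
    lo,hi={"y":(24,34),"g":(50,80),"o":(6,16),"b":(105,118),"r":(175,181)}[c]
    m=(H>=lo)&(H<=hi)
    if c=="r": m|=H<=3
    return m&(S>150)&(V>50)
def comps(d,c,roi,amin=15):
    m=mask(d,c);k=np.zeros_like(m);u0,v0,u1,v1=roi;k[v0:v1,u0:u1]=1;m&=k
    n,l,st,ce=cv2.connectedComponentsWithStats(m.astype(np.uint8))
    return [(l==i,st[i],ce[i]) for i in range(1,n) if st[i,4]>=amin]
E
cat > m.py <<'E'
from h import *
import sys
sfx=sys.argv[1]
for n,roi in(("top",(205,135,390,250)),("scene",(255,170,390,310))):
    d=load(n+sfx)
    for c in "ygobr":
        for m,st,ce in comps(d,c,roi):
            p,us,vs=pts(d,m)
            print(n,c,st,ce.round(1),"med",np.median(p,0).round(4),"zmin/max",p[:,2].min().round(3),p[:,2].max().round(3))
            if c=="y": print("   onz .117",onz(d,*ce,.117)[:2].round(4),".085",onz(d,*ce,.085)[:2].round(4))
E
python3 m.py 0
python3 - <<'E'
import cv2
i=cv2.imread("pics/top0.png")[130:255,205:390];cv2.imwrite("pics/topz.png",cv2.resize(i,None,fx=4,fy=4,interpolation=2))
i=cv2.imread("pics/scene0.png")[165:315,235:395];cv2.imwrite("pics/scz.png",cv2.resize(i,None,fx=4,fy=4,interpolation=2))
E
```

```text
top y [322 216  10  14  75] [326.7 223. ] med [0.5193 0.0059 0.1136] zmin/max 0.108 0.117
   onz .117 [0.5189 0.0066] .085 [0.523  0.0046]
top y [332 216   3   8  17] [332.8 219.2] med [ 0.5285 -0.0088  0.1168] zmin/max 0.115 0.12
   onz .117 [ 0.5281 -0.0086] .085 [ 0.5325 -0.0111]
top y [265 226  12  15  93] [270.9 233.3] med [0.4989 0.1447 0.0864] zmin/max 0.081 0.092
   onz .117 [0.4952 0.143 ] .085 [0.4985 0.1452]
top o [214 214  48  23 719] [237.6 224.7] med [0.5257 0.2332 0.0533] zmin/max -0.004 0.084
top b [325 181   7   6  35] [327.8 183.5] med [ 0.6354 -0.0034  0.0437] zmin/max 0.041 0.047
top b [310 203  24  12 179] [321.4 208.8] med [0.5573 0.0187 0.0964] zmin/max 0.087 0.104
top b [266 215  18   8  77] [273.1 218.9] med [0.5367 0.1436 0.0718] zmin/max 0.065 0.081
top r [289 166   5  16  35] [291.1 172.8] med [0.6263 0.0918 0.1945] zmin/max 0.171 0.198
scene y [353 202  18  13 149] [360.9 207.6] med [0.5189 0.0046 0.1134] zmin/max 0.068 0.118
   onz .117 [0.5163 0.0098] .085 [ 0.5386 -0.0285]
scene y [324 244  20  16 179] [333.3 251.7] med [0.4984 0.148  0.0853] zmin/max 0.079 0.09
   onz .117 [0.4782 0.1776] .085 [0.4984 0.1483]
scene g [349 187  27  19 277] [365.4 196.3] med [ 0.5793 -0.1224  0.062 ] zmin/max -0.001 0.079
scene g [352 213  10   6  37] [356.1 215.1] med [ 0.551  -0.0247  0.0564] zmin/max 0.052 0.093
scene o [279 252  44  54 975] [298.9 280. ] med [0.5238 0.2388 0.0567] zmin/max -0.004 0.082
scene b [310 198  44  60 677] [329.  231.8] med [0.5485 0.1071 0.0823] zmin/max -0.003 0.116
scene r [296 179  14  22 260] [302.6 189.3] med [0.6264 0.0954 0.1709] zmin/max -0.001 0.195
```

View pics/topz.png

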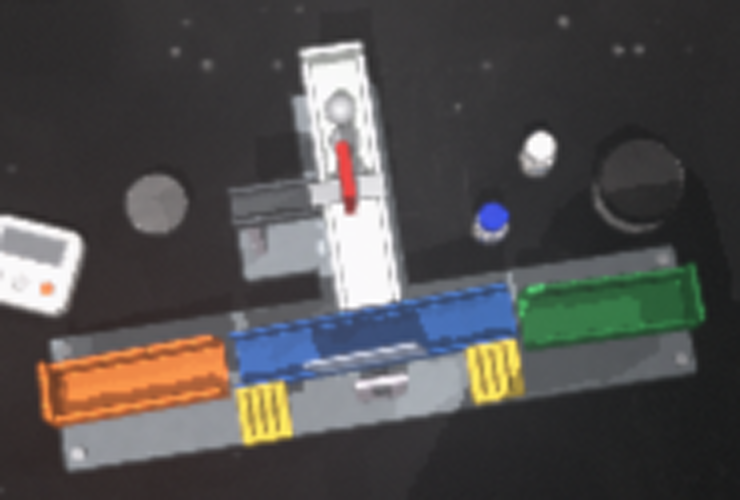

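View pics/scz.png

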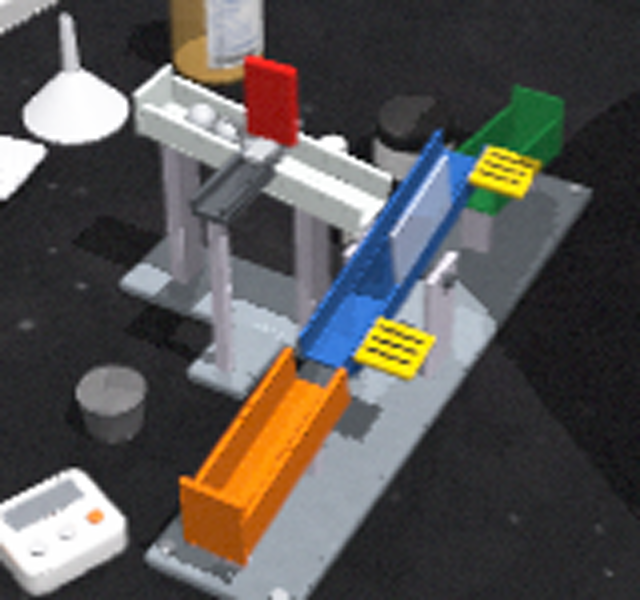

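Pad centres come out at about (0.5205, 0.0035, 0.115) for green and (0.4985, 0.146, 0.086) for orange. That gives a sorter yaw of about 0.153 rad and a pivot near (0.545, 0.077). The first move shuts the fingers, rises, goes halfway and aligns the tool yaw with the sorter.

```bash
cat > go.py <<'E'
# usage: go.py x y z yaw : shift/turn in tool units from the measured pose
import sys,numpy as np
from scipy.spatial.transform import Rotation as R
from plant import robot
s=robot.observe();x=np.array(list(map(float,sys.argv[1:4])));yaw=float(sys.argv[4])
q=R.from_quat(s["orientation"])
c,n=np.cos(yaw),np.sin(yaw)
t=R.from_matrix(np.array([[c,n,0],[n,-c,0],[0,0,-1]]))
print("shift",(q.inv().apply(x-s["tool_pos"])/.3).round(3),"turn",((q.inv()*t).as_rotvec()/(np.pi/4)).round(3))
print("pos",s["tool_pos"].round(4),"F",s["ft_force"].round(2),"w",s["width"].round(4),"t",s["time"])
E
python3 go.py .377 -.247 .26 .153
python3 -m crank '{"jaw":[-1,-1,-1,-1,-1],"xyz":[[0.785,-0.55,-0.167],[0.785,-0.55,-0.167],[0.785,-0.55,-0.167],[0.785,-0.55,-0.167],[0.785,-0.55,-0.167]],"angular":[[0,0,0.366],[0,0,0.366],[0,0,0.366],[0,0,0.366],[0,0,0.366]]}' 5
python3 go.py .5205 .0035 .2 .153
```

```text
shift [ 0.785 -0.551 -0.166] turn [-0.002 -0.     0.366]
time: 0.72
tool_pos: [0.378, -0.2452, 0.261]
orientation: [0.997, 0.077, 0.0, -0.0]
ft_force: [-0.8, 0.1, 0.9]
width: 0.0474
shift [ 0.597 -0.746  0.204] turn [-0.    -0.001  0.002]Traceback (most recent call last):
  File "go.py", line 10, in <module>
    print("pos",s["tool_pos"].round(4),"F",s["ft_force"].round(2),"w",s["width"].round(4),"t",s["time"])
                                                                      ^^^^^^^^^^^^^^^^
AttributeError: 'float' object has no attribute 'round'
Traceback (most recent call last):
  File "go.py", line 10, in <module>
    print("pos",s["tool_pos"].round(4),"F",s["ft_force"].round(2),"w",s["width"].round(4),"t",s["time"])
                                                                      ^^^^^^^^^^^^^^^^
AttributeError: 'float' object has no attribute 'round'
```

```bash
sed -i 's/s\["width"\].round(4)/round(s["width"],4)/' go.py
python3 -m crank '{"jaw":[-1,-1,-1,-1,-1],"xyz":[[0.597,-0.746,0],[0.597,-0.746,0],[0.597,-0.746,0],[0.597,-0.746,0],[0.597,-0.746,0]],"angular":[[0,0,0],[0,0,0],[0,0,0],[0,0,0],[0,0,0]]}'
python3 go.py .5205 .0035 .165 .153
```

```text
time: 1.35
tool_pos: [0.5207, 0.0037, 0.2602]
orientation: [0.997, 0.078, -0.0, -0.0]
ft_force: [-0.1, -0.0, 0.1]
width: 0.0012
shift [-0.001  0.001  0.317] turn [-0.001  0.001  0.004]
pos [0.5207 0.0037 0.2602] F [-0.11 -0.01  0.09] w 0.0012 t 1.35
```

```bash
python3 -m crank '{"jaw":[-1,-1,-1,-1,-1],"xyz":[[0,0,0.15],[0,0,0.3],[0,0,0.317],[0,0,0.317],[0,0,0.317]],"angular":[[0,0,0],[0,0,0],[0,0,0],[0,0,0],[0,0,0]]}'
python3 - <<'E'
from plant import robot
import cv2,numpy as np
for n in("scene","top"):
    d=robot.snapshot(n);np.savez(f"{n}1.npz",**d)
    r=d["image"][:,:,::-1]; r=r[165:315,235:395] if n=="scene" else r[130:255,205:390]
    cv2.imwrite(f"pics/{n}1.png",cv2.resize(r,None,fx=4,fy=4,interpolation=2))
E
python3 go.py .5205 .0035 .140 .153
```

```text
time: 1.98
tool_pos: [0.5214, 0.0003, 0.1676]
orientation: [0.997, 0.076, 0.002, 0.0]
ft_force: [0.3, 0.3, 0.8]
width: 0.0005
shift [-0.001 -0.011  0.091] turn [ 0.001 -0.004  0.   ]
pos [5.212e-01 4.000e-04 1.673e-01] F [ 0.15 -0.22  0.73] w 0.0006 t 2.075
```

View pics/scene1.png

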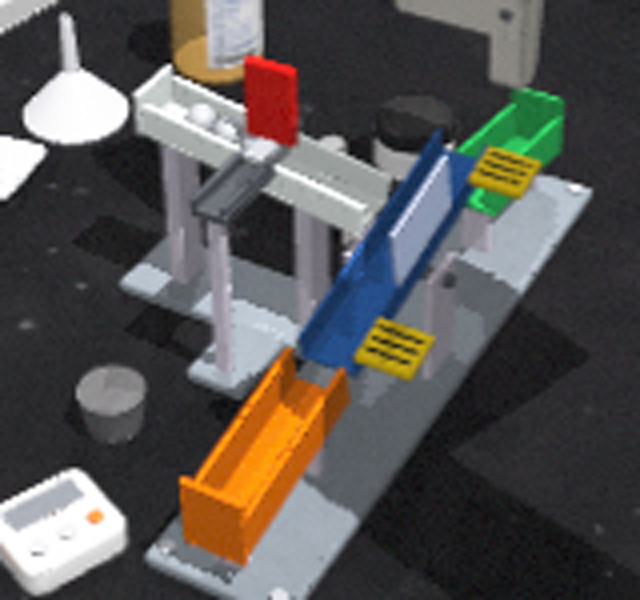

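View pics/top1.png

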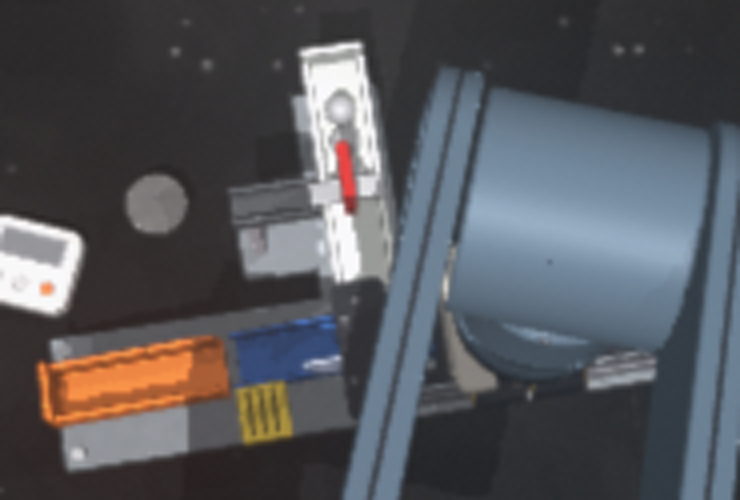

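Two facts from the pictures: the closed fingertips hang right above the green pad (scene crop, fingers at about (515,85), pad at (507,168)). The gate and slide are unmoved. Next I press in slow steps while watching the force.

```bash
python3 -m crank '{"jaw":[-1,-1,-1,-1,-1],"xyz":[[0,-0.01,0.04],[0,-0.01,0.07],[0,-0.01,0.09],[0,-0.01,0.1],[0,-0.01,0.1]],"angular":[[0,0,0],[0,0,0],[0,0,0],[0,0,0],[0,0,0]]}'
python3 go.py .5205 .0035 .125 .153
```

```text
time: 2.7
tool_pos: [0.5195, 0.0038, 0.1353]
orientation: [0.997, 0.077, -0.0, -0.0]
ft_force: [-1.4, 0.1, 0.4]
width: 0.0005
shift [0.003 0.001 0.034] turn [-0.     0.001  0.   ]
pos [0.5195 0.0038 0.1353] F [-1.35  0.07  0.44] w 0.0005 t 2.7
```

```bash
python3 -m crank '{"jaw":[-1,-1,-1,-1,-1],"xyz":[[0,0,0.01],[0,0,0.02],[0,0,0.03],[0,0,0.04],[0,0,0.04]],"angular":[[0,0,0],[0,0,0],[0,0,0],[0,0,0],[0,0,0]]}'
python3 go.py .5205 .0035 .112 .153
python3 -m crank '{"jaw":[-1,-1,-1,-1,-1],"xyz":[[0,0,0.01],[0,0,0.02],[0,0,0.03],[0,0,0.035],[0,0,0.035]],"angular":[[0,0,0],[0,0,0],[0,0,0],[0,0,0],[0,0,0]]}'
python3 go.py .5205 .0035 .107 .153
```

```text
time: 3.32
tool_pos: [0.5194, 0.0038, 0.1232]
orientation: [0.997, 0.077, -0.0, -0.0]
ft_force: [0.1, -0.2, 0.4]
width: 0.0006
shift [0.003 0.002 0.037] turn [-0.     0.001  0.   ]
pos [0.5194 0.0038 0.1232] F [ 0.15 -0.16  0.4 ] w 0.0006 t 3.325
time: 3.95
tool_pos: [0.5195, 0.0038, 0.1129]
orientation: [0.997, 0.077, -0.0, -0.0]
ft_force: [-0.4, -0.1, -0.7]
width: 0.0007
shift [0.003 0.002 0.02 ] turn [-0.  0.  0.]
pos [0.5195 0.0038 0.1129] F [-0.43 -0.12 -0.75] w 0.0007 t 3.95
```

```bash
python3 -m crank '{"jaw":[-1,-1,-1,-1,-1],"xyz":[[0,0,0.005],[0,0,0.01],[0,0,0.013],[0,0,0.013],[0,0,0.013]],"angular":[[0,0,0],[0,0,0],[0,0,0],[0,0,0],[0,0,0]]}'
cat > sn.py <<'E'
import sys
from plant import robot
import cv2,numpy as np
k=sys.argv[1]
for n in("scene","top"):
    d=robot.snapshot(n);np.savez(f"{n}{k}.npz",**d)
    r=d["image"][:,:,::-1]; r=r[165:315,235:395] if n=="scene" else r[130:255,205:390]
    cv2.imwrite(f"pics/{n}{k}.png",cv2.resize(r,None,fx=4,fy=4,interpolation=2))
E
python3 sn.py 2; python3 m.py 2 | grep -A1 " y"; python3 go.py .5205 .0035 .107 .153
```

```text
time: 4.58
tool_pos: [0.5197, 0.0038, 0.1092]
orientation: [0.997, 0.077, 0.0, 0.0]
ft_force: [-1.1, 0.2, 0.6]
width: 0.0008
scene y [353 205  17  10  85] [360.6 209.3] med [0.5157 0.0121 0.1122] zmin/max 0.106 0.118
   onz .117 [0.5134 0.0161] .085 [ 0.5355 -0.022 ]
scene y [324 245  19  15 169] [333.1 251.9] med [0.4982 0.1495 0.0852] zmin/max 0.077 0.09
   onz .117 [0.4781 0.1785] .085 [0.4982 0.1493]
shift [0.002 0.001 0.007] turn [ 0. -0.  0.]
pos [0.5197 0.0038 0.1092] F [ 0.62 -0.42 -1.38] w 0.0003 t 4.675
```

View pics/scene2.png

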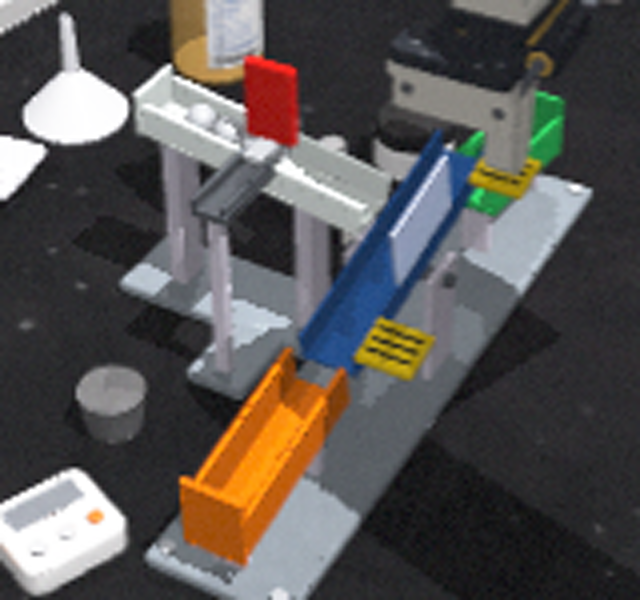

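The gate hasn't moved. In the scene crop the tips at about (505,170) are only just reaching the pad, although the nominal tip height of 90 mm is already below its top. I'll measure the tips themselves.

Run:
```python
from h import *
from plant import robot
print(robot.tcp_to_tips)
d=load("scene2")
s=robot.observe()
from scipy.spatial.transform import Rotation as R
q=R.from_quat(s["orientation"])
T=d["camera_from_world"];K=d["intrinsics"]
def proj(p):
    c=T[:3,:3]@p+T[:3,3];x,y=c[:2]/c[2];f=1+float(d["k1"])*(x*x+y*y);return np.array([K[0,0]*x*f+K[0,2],K[1,1]*y*f+K[1,2],c[2]])
for dx in(-.0075,.0075):
  for dy in(-.017,.017):
    p=s["tool_pos"]+q.apply([dx,dy,.019]);print(p.round(3),proj(p).round(2))
for v in range(190,218,2): 
    print(v,[ (tuple((c:=ray(d,u,v))[0].__add__(c[1]*d["range_z"][v,u]).round(3))) for u in (356,360,364,366,370)])
```

```text
0.019
[0.51  0.019 0.09 ] [360.51 219.44   1.01]
[ 0.515 -0.014  0.09 ] [366.02 212.05   1.03]
[0.525 0.022 0.09 ] [354.85 217.66   1.01]
[ 0.53  -0.012  0.09 ] [360.47 210.35   1.04]
190 [(np.float64(0.487), np.float64(0.086), np.float64(0.22)), (np.float64(0.475), np.float64(0.09), np.float64(0.227)), (np.float64(0.472), np.float64(0.079), np.float64(0.222)), (np.float64(0.512), np.float64(-0.0), np.float64(0.164)), (np.float64(0.572), np.float64(-0.128), np.float64(0.072))]
192 [(np.float64(0.487), np.float64(0.086), np.float64(0.215)), (np.float64(0.477), np.float64(0.086), np.float64(0.219)), (np.float64(0.472), np.float64(0.078), np.float64(0.217)), (np.float64(0.511), np.float64(0.0), np.float64(0.159)), (np.float64(0.571), np.float64(-0.127), np.float64(0.067))]
194 [(np.float64(0.488), np.float64(0.084), np.float64(0.209)), (np.float64(0.479), np.float64(0.082), np.float64(0.211)), (np.float64(0.471), np.float64(0.079), np.float64(0.212)), (np.float64(0.51), np.float64(0.001), np.float64(0.154)), (np.float64(0.572), np.float64(-0.13), np.float64(0.058))]
196 [(np.float64(0.4
[... 2578 characters left out ...]
p.float64(0.012), np.float64(0.113)), (np.float64(0.56), np.float64(-0.117), np.float64(0.009))]
214 [(np.float64(0.554), np.float64(-0.032), np.float64(0.055)), (np.float64(0.542), np.float64(-0.031), np.float64(0.062)), (np.float64(0.503), np.float64(0.015), np.float64(0.107)), (np.float64(0.562), np.float64(-0.1), np.float64(0.012)), (np.float64(0.555), np.float64(-0.11), np.float64(0.008))]
216 [(np.float64(0.55), np.float64(-0.025), np.float64(0.056)), (np.float64(0.541), np.float64(-0.03), np.float64(0.057)), (np.float64(0.564), np.float64(-0.093), np.float64(0.008)), (np.float64(0.559), np.float64(-0.095), np.float64(0.009)), (np.float64(0.552), np.float64(-0.105), np.float64(0.006))]
```

Run:
```python
import cv2,numpy as np
d=np.load("scene2.npz");r=d["image"][:,:,::-1][165:230,325:395];cv2.imwrite("pics/scene2z.png",cv2.resize(r,None,fx=8,fy=8,interpolation=0))
```

```text
(no output)
```

View pics/scene2z.png

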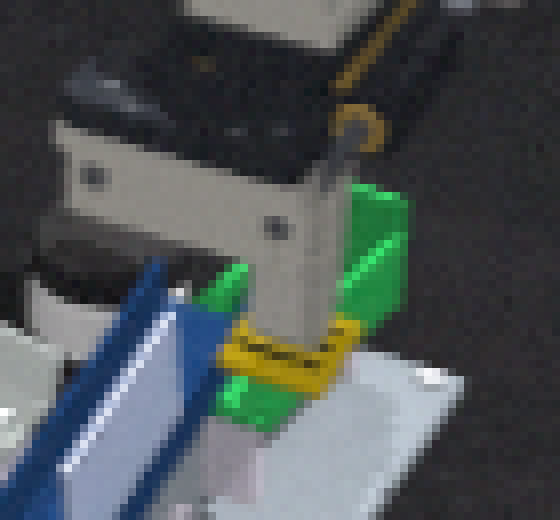

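Run:
```python
from h import *
for k in "12":
  d=load("scene"+k)
  for v in range(170,216,3):
    c,r=ray(d,364,v);print(k,v,(c+r*d["range_z"][v,364]).round(3),d["image"][v,364])
from plant import robot
s=robot.observe();print({k:np.round(v,4) for k,v in s.items()})
```

```text
1 170 [0.475 0.08  0.271] [134 133 129]
1 173 [0.473 0.082 0.265] [134 132 126]
1 176 [0.511 0.014 0.21 ] [132 129 123]
1 179 [0.511 0.014 0.202] [130 128 124]
1 182 [0.511 0.014 0.194] [134 130 125]
1 185 [0.51  0.013 0.186] [133 131 124]
1 188 [ 0.592 -0.129  0.071] [ 41 111  61]
1 191 [ 0.589 -0.126  0.063] [ 31 111  57]
1 194 [ 0.591 -0.13   0.05 ] [ 35 112  58]
1 197 [ 0.587 -0.125  0.045] [ 32 115  58]
1 200 [ 0.58  -0.114  0.043] [ 48 194  92]
1 203 [ 0.521 -0.011  0.117] [132 188  69]
1 206 [ 0.516 -0.003  0.115] [177 149  20]
1 209 [0.51  0.006 0.113] [188 159  17]
1 212 [0.506 0.011 0.109] [191 163  20]
1 215 [ 0.568 -0.099  0.006] [165 173 178]
2 170 [0.496 0.042 0.245] [123 120 117]
2 173 [0.491 0.051 0.244] [32 33 34]
2 176 [0.487 0.056 0.24 ] [26 29 31]
2 179 [0.477 0.074 0.245] [36 36 41]
2 182 [0.472 0.081 0.243] [30 30 36]
2 185 [0.472 0.08  0.235] [62 63 66]
2 188 [0.472 0.08  0.228] [106 104 101]
2 191 [0.472 0.078 0.219] [118 116 112]
2 194 [0.471 0.079 0.212] [115 114 109]
2 197 [0.472 0.077 0.203] [126 124 118]
2 200 [0.509 0.011 0.144] [116 114 109]
2 203 [0.508 0.012 0.135] [119 117 114]
2 206 [0.511 0.006 0.122] [121 119 114]
2 209 [0.51  0.006 0.113] [160 136  29]
2 212 [0.503 0.017 0.114] [162 137  22]
2 215 [ 0.565 -0.094  0.01 ] [161 170 174]
{'time': np.float64(4.675), 'joint_positions': array([-0.2076,  0.2974,  1.7489,  0.    ,  1.0952,  1.2099]), 'joint_velocities': array([-0.0004, -0.001 , -0.0002, -0.0005, -0.0002, -0.0004]), 'tau': array([-8.00000e-04, -4.24196e+01, -2.49108e+01,  3.72000e-02,
       -6.76000e-02,  0.00000e+00]), 'tool_pos': array([0.5197, 0.0038, 0.1092]), 'orientation': array([9.971e-01, 7.660e-02, 1.000e-04, 0.000e+00]), 'ft_force': array([ 0.6175, -0.4163, -1.3797]), 'moment': array([ 0.0284,  0.05  , -0.006 ]), 'width': np.float64(0.0003)}
```

Depth shows the tips at about z 0.118, some 28 mm higher than the reported TCP implies. The gripper body is also about 28 mm high, while x and y agree. I'll rely on vision and force for height and continue down in small steps.

```bash
python3 -m crank '{"jaw":[-1,-1,-1,-1,-1],"xyz":[[0,0,0.008],[0,0,0.016],[0,0,0.024],[0,0,0.03],[0,0,0.03]],"angular":[[0,0,0],[0,0,0],[0,0,0],[0,0,0],[0,0,0]]}'
python3 sn.py 3; python3 m.py 3 | grep -A1 " y"; python3 go.py .5205 .0035 .09 .153
```

```text
time: 5.3
tool_pos: [0.5194, 0.0039, 0.0999]
orientation: [0.997, 0.077, -0.0, -0.0]
ft_force: [-0.7, 0.3, -0.3]
width: 0.0005
scene y [353 207  17   9  66] [361.2 211.5] med [0.5119 0.0125 0.1053] zmin/max 0.099 0.109
   onz .117 [0.5074 0.0226] .085 [ 0.5292 -0.0151]
scene y [324 242  19  15 162] [333.4 249.2] med [0.498  0.1487 0.093 ] zmin/max 0.087 0.097
   onz .117 [0.4825 0.1713] .085 [0.5029 0.1417]
shift [0.003 0.002 0.033] turn [-0.     0.001  0.   ]
pos [0.5194 0.0039 0.1   ] F [0.13 0.53 0.94] w 0.0004 t 5.4
```

View pics/scene3.png

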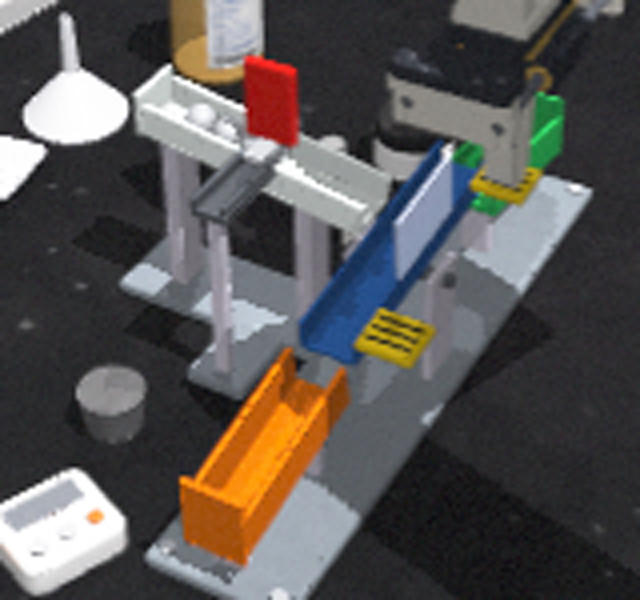

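The gate is rocking: the orange pad rose from 85 to 93 mm. I keep going.

```bash
python3 -m crank '{"jaw":[-1,-1,-1,-1,-1],"xyz":[[0,0,0.01],[0,0,0.02],[0,0,0.03],[0,0,0.04],[0,0,0.04]],"angular":[[0,0,0],[0,0,0],[0,0,0],[0,0,0],[0,0,0]]}'
python3 go.py .5205 .0035 .09 .153
python3 -m crank '{"jaw":[-1,-1,-1,-1,-1],"xyz":[[0,0,0.007],[0,0,0.013],[0,0,0.02],[0,0,0.02],[0,0,0.02]],"angular":[[0,0,0],[0,0,0],[0,0,0],[0,0,0],[0,0,0]]}'
python3 sn.py 4; python3 m.py 4 | grep -A1 " y"; python3 go.py .5205 .0035 .08 .153
```

```text
time: 6.02
tool_pos: [0.5193, 0.0039, 0.0878]
orientation: [0.997, 0.077, -0.0, -0.0]
ft_force: [0.0, 0.0, -0.5]
width: 0.0006
shift [ 0.004  0.002 -0.007] turn [-0.001  0.001  0.   ]
pos [0.5193 0.0039 0.0878] F [ 0.01  0.02 -0.52] w 0.0006 t 6.025
time: 6.65
tool_pos: [0.5195, 0.004, 0.0821]
orientation: [0.997, 0.077, -0.0, -0.0]
ft_force: [0.2, -0.7, 0.8]
width: 0.0002
scene y [353 214  17   7  45] [360.9 217.1] med [0.5137 0.0108 0.0869] zmin/max 0.084 0.091
   onz .117 [0.4962 0.0417] .085 [0.5173 0.0051]
scene y [325 236  19  12 132] [334.2 241.3] med [0.4988 0.1461 0.113 ] zmin/max 0.109 0.118
   onz .117 [0.4962 0.1493] .085 [0.5173 0.1185]
shift [0.003 0.002 0.007] turn [-0.  0.  0.]
pos [0.5196 0.0039 0.0821] F [-0.5   0.09  0.02] w 0.0008 t 6.75
```

View pics/scene4.png

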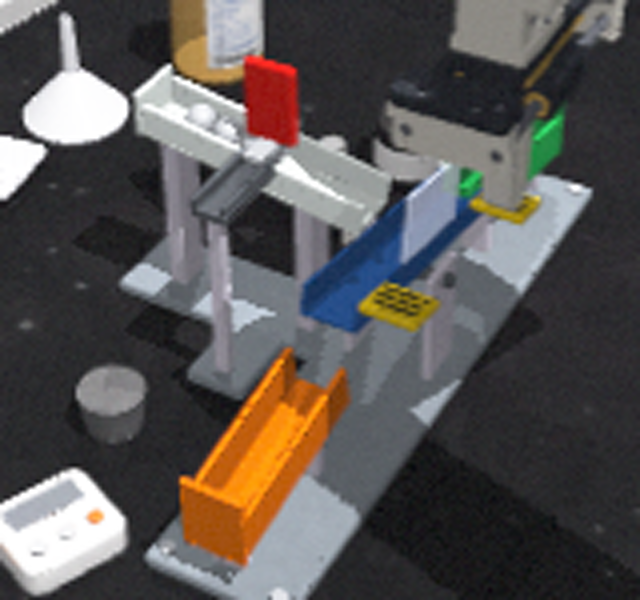

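The gate is nearly over: the orange pad reads 113 mm and the green pad about 87 mm. I'll add a small 3 mm press in two steps while watching the force.

```bash
python3 -m crank '{"jaw":[-1,-1,-1,-1,-1],"xyz":[[0,0,0.002],[0,0,0.004],[0,0,0.005],[0,0,0.005],[0,0,0.005]],"angular":[[0,0,0],[0,0,0],[0,0,0],[0,0,0],[0,0,0]]}'
python3 sn.py 5; python3 m.py 5 | grep -A1 " y"
python3 -m crank '{"jaw":[-1,-1,-1,-1,-1],"xyz":[[0,0,0.002],[0,0,0.004],[0,0,0.005],[0,0,0.005],[0,0,0.005]],"angular":[[0,0,0],[0,0,0],[0,0,0],[0,0,0],[0,0,0]]}'
python3 sn.py 6; python3 m.py 6 | grep -A1 " y"
```

```text
time: 7.38
tool_pos: [0.5196, 0.0038, 0.0806]
orientation: [0.997, 0.077, -0.0, -0.0]
ft_force: [0.0, -0.6, 0.8]
width: 0.0003
scene y [353 215  17   6  46] [361.7 217.5] med [0.5105 0.0111 0.0859] zmin/max 0.082 0.09
   onz .117 [0.4941 0.0417] .085 [0.5151 0.0051]
scene y [325 235  20  12 131] [334.4 240.6] med [0.4982 0.1465 0.1147] zmin/max 0.11 0.119
   onz .117 [0.497  0.1474] .085 [0.5182 0.1164]
time: 8.1
tool_pos: [0.5197, 0.0038, 0.0797]
orientation: [0.997, 0.077, 0.0, 0.0]
ft_force: [-2.1, 0.3, 4.5]
width: 0.0001
scene y [353 215  17   6  46] [361.4 217.7] med [0.5119 0.0106 0.0854] zmin/max 0.081 0.088
   onz .117 [0.4941 0.0427] .085 [0.5152 0.0061]
scene y [325 235  20  11 130] [334.4 240.3] med [0.4982 0.1461 0.1157] zmin/max 0.11 0.119
   onz .117 [0.4976 0.1463] .085 [0.5189 0.1154]
```

The gate is on its stop: force is 4.5 N, orange pad 116 mm, green about 85 mm. I'll rise straight up, then check that it stays.

```bash
python3 -m crank '{"jaw":[-1,-1,-1,-1,-1],"xyz":[[0,0,-0.03],[0,0,-0.15],[0,0,-0.35],[0,0,-0.55],[0,0,-0.55]],"angular":[[0,0,0],[0,0,0],[0,0,0],[0,0,0],[0,0,0]]}'
python3 go.py .635 .045 .245 .153
```

```text
time: 8.82
tool_pos: [0.5226, 0.0032, 0.25]
orientation: [0.997, 0.077, 0.005, 0.002]
ft_force: [-0.9, -0.3, -0.8]
width: 0.0004
shift [ 0.391 -0.08   0.02 ] turn [ 0.005 -0.013  0.001]
pos [0.5226 0.0032 0.25  ] F [-0.94 -0.35 -0.77] w 0.0004 t 8.825
```

```bash
python3 -m crank '{"jaw":[-1,-1,-1,-1,-1],"xyz":[[0.13,-0.027,0],[0.26,-0.053,0],[0.396,-0.08,0],[0.396,-0.08,0],[0.396,-0.08,0]],"angular":[[0,0,0],[0,0,0],[0,0,0],[0,0,0],[0,0,0]]}'
python3 sn.py 7; python3 m.py 7 | grep -v "^ ";python3 go.py .635 .045 .159 .153
```

```text
time: 9.45
tool_pos: [0.6323, 0.0456, 0.2428]
orientation: [0.997, 0.077, -0.001, -0.0]
ft_force: [-0.4, -0.1, -0.1]
width: 0.0005
top o [214 216  39  21 567] [233.1 225.5] med [0.5241 0.2448 0.0499] zmin/max -0.004 0.084
top b [325 181   7   6  34] [328.  183.4] med [ 0.6355 -0.0036  0.0443] zmin/max 0.04 0.049
top r [290 170   3   9  18] [291.1 174. ] med [0.6242 0.0918 0.195 ] zmin/max 0.192 0.197
scene y [353 212  17   9  96] [360.8 216.2] med [0.5197 0.0031 0.0848] zmin/max 0.08 0.089
scene y [325 235  20  11 133] [334.5 240.3] med [0.4981 0.1452 0.1158] zmin/max 0.112 0.12
scene g [349 186  27  29 473] [362.8 200.4] med [ 0.575  -0.0951  0.0587] zmin/max -0.003 0.083
scene o [280 252  42  54 926] [299.6 279.4] med [0.5216 0.2352 0.0574] zmin/max -0.004 0.084
scene b [311 215  43  32 466] [327.3 231.2] med [0.5464 0.1104 0.0959] zmin/max 0.0 0.119
scene r [296 179  14  22 247] [302.3 189.5] med [0.6265 0.0957 0.1705] zmin/max -0.001 0.196
shift [0.009 0.003 0.283] turn [-0.     0.001 -0.   ]
pos [0.6323 0.0453 0.2439] F [0.88 0.56 0.41] w 0.0008 t 9.55
```

View pics/scene7.png

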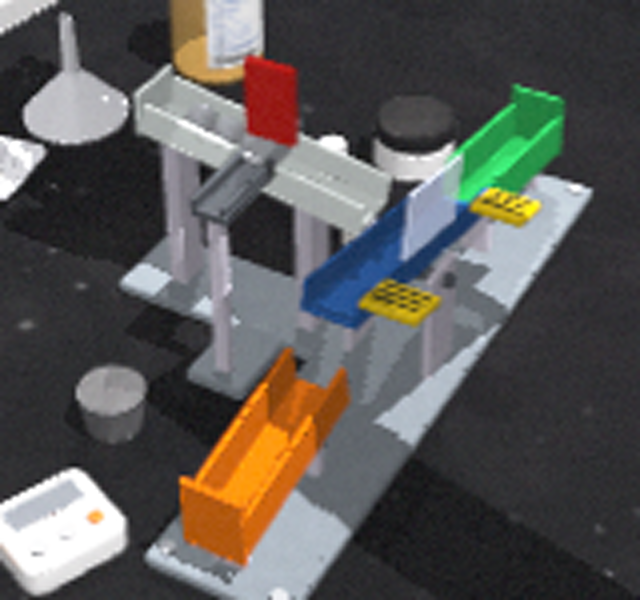

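View pics/top7.png

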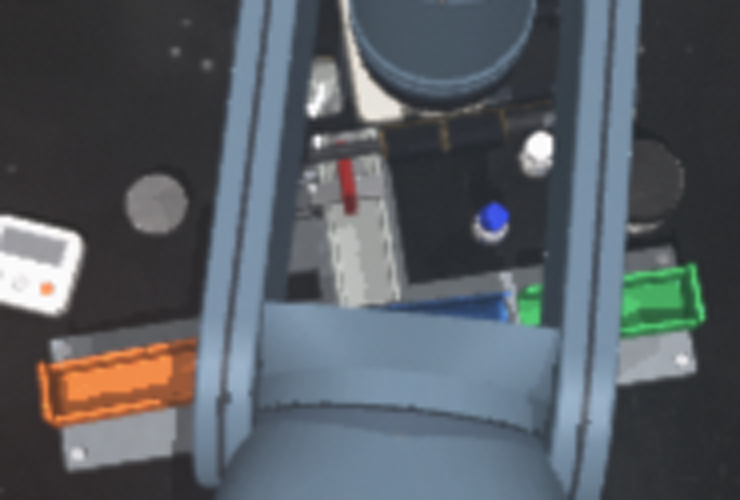

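The gate holds on the green side and the slide is still shut (tab in the top crop at about (347,185)). I'll descend to the right of the tab.

```bash
python3 -m crank '{"jaw":[-1,-1,-1,-1,-1],"xyz":[[0,0,0.08],[0,0,0.16],[0,0,0.24],[0,0,0.28],[0,0,0.28]],"angular":[[0,0,0],[0,0,0],[0,0,0],[0,0,0],[0,0,0]]}'
python3 sn.py 8; python3 go.py .635 .045 .159 .153; python3 go.py .6315 .0685 .159 .153;python3 - <<'E'
from h import *
d=load("scene8")
for u in (305,309,313,317,320,324,328):
  print(u,[tuple(((c:=ray(d,u,v))[0]+c[1]*d["range_z"][v,u]).round(3).tolist()) for v in (176,182,188,194,198,202)])
E
```

```text
time: 10.18
tool_pos: [0.6326, 0.0455, 0.1599]
orientation: [0.997, 0.076, -0.001, -0.0]
ft_force: [0.6, -0.1, 0.3]
width: 0.0001
shift [0.004 0.002 0.008] turn [ 0.001 -0.002  0.   ]
pos [0.6338 0.0454 0.1613] F [ 0.6  -0.23  0.46] w 0.0006 t 10.275
shift [ 0.004 -0.077  0.008] turn [ 0.001 -0.002  0.   ]
pos [0.6338 0.0454 0.1613] F [ 0.6  -0.23  0.46] w 0.0006 t 10.275
305 [(0.837, -0.171, -0.002), (0.618, 0.095, 0.194), (0.62, 0.093, 0.176), (0.619, 0.096, 0.161), (0.62, 0.094, 0.148), (0.627, 0.086, 0.129)]
309 [(0.633, 0.062, 0.189), (0.805, -0.152, -0.003), (0.613, 0.087, 0.176), (0.614, 0.087, 0.159), (0.613, 0.088, 0.148), (0.625, 0.074, 0.124)]
313 [(0.622, 0.061, 0.192), (0.631, 0.05, 0.166), (0.774, -0.132, -0.003), (0.106, 0.718, 0.707), (0.737, -0.085, 0.001), (0.613, 0.073, 0.128)]
317 [(0.625, 0.042, 0.182), (0.782, -0.163, 0.0), (0.761, -0.135, 0.001), (0.744, -0.113, -0.003), (0.731, -0.096, -0.002), (0.603, 0.071, 0.131)]
320 [(0.794, -0.195, 0.002), (0.776, -0.17, -0.001), (0.754, -0.141, 0.0), (0.735, -0.117, -0.001), (0.721, -0.099, -0.0), (0.67, -0.031, 0.045)]
324 [(0.786, -0.206, -0.0), (0.764, -0.176, 0.001), (0.743, -0.148, 0.001), (0.726, -0.125, -0.002), (0.709, -0.102, 0.003), (0.701, -0.091, -0.001)]
328 [(0.778, -0.217, -0.003), (0.756, -0.187, -0.002), (0.736, -0.16, -0.003), (0.716, -0.132, -0.002), (0.703, -0.114, -0.001), (0.692, -0.099, -0.002)]
```

View pics/scene8.png

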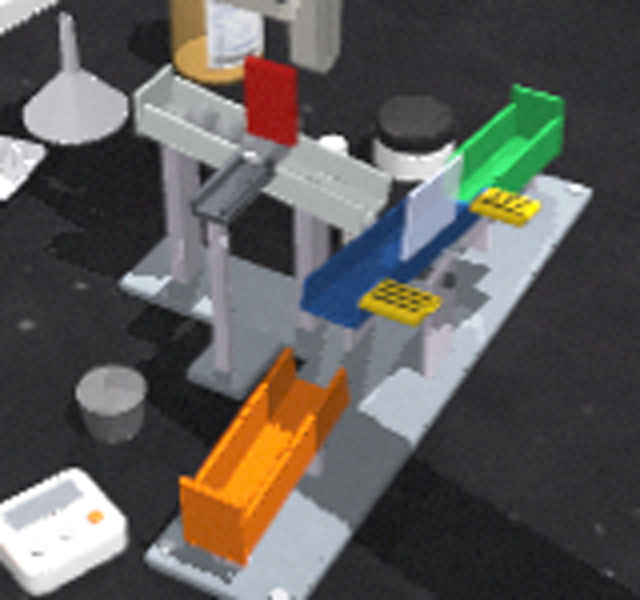

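The tips hang right of the tab at about z 0.167 (scene crop (315,60)), above the bar and the balls. Now I push left slowly.

```bash
python3 -m crank '{"jaw":[-1,-1,-1,-1,-1],"xyz":[[0,-0.025,0],[0,-0.05,0],[0,-0.07,0],[0,-0.09,0],[0,-0.1,0]],"angular":[[0,0,0],[0,0,0],[0,0,0],[0,0,0],[0,0,0]]}'
python3 sn.py 9; python3 m.py 9 | grep " r "; python3 go.py .6315 .0685 .159 .153
```

```text
time: 10.9
tool_pos: [0.6289, 0.0754, 0.1603]
orientation: [0.997, 0.077, 0.0, 0.0]
ft_force: [-0.3, -2.4, 0.1]
width: 0.0001
scene r [295 180  14  22 242] [301.5 190.3] med [0.6257 0.0986 0.1694] zmin/max -0.002 0.196
shift [0.005 0.025 0.004] turn [ 0.    -0.     0.001]
pos [0.6288 0.0755 0.1602] F [-0.81 -0.8  -0.32] w 0.0006 t 11.0
```

View pics/scene9.png

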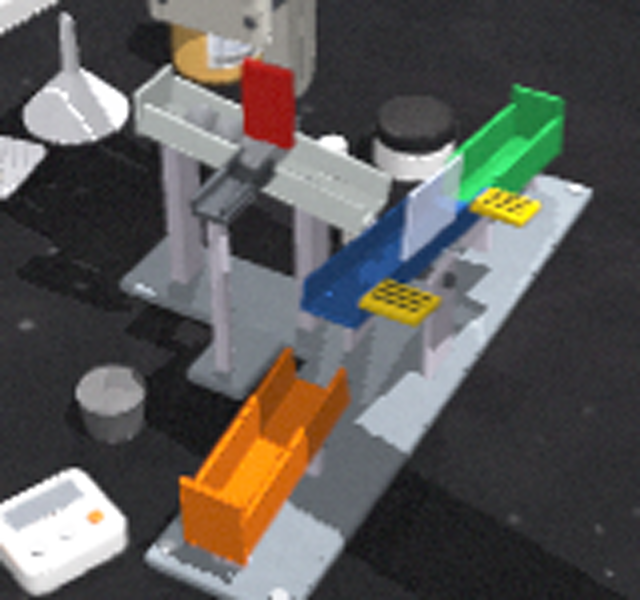

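Contact is made and the slide has moved about 3 mm. I'll push about 36 mm more.

```bash
python3 -m crank '{"jaw":[-1,-1,-1,-1,-1],"xyz":[[0,-0.03,0],[0,-0.06,0],[0,-0.09,0],[0,-0.115,0],[0,-0.12,0]],"angular":[[0,0,0],[0,0,0],[0,0,0],[0,0,0],[0,0,0]]}'
python3 sn.py 10; python3 m.py 10 | grep " r "; python3 go.py .6315 .0685 .159 .153
```

```text
time: 11.62
tool_pos: [0.6234, 0.1117, 0.1602]
orientation: [0.997, 0.077, 0.0, -0.0]
ft_force: [1.3, -2.3, 0.1]
width: 0.0005
scene r [287 187  14  23 256] [293.3 198.1] med [0.6209 0.135  0.1713] zmin/max 0.141 0.196
shift [0.006 0.146 0.003] turn [-0.001  0.001  0.001]
pos [0.623  0.1115 0.1601] F [-0.56 -0.66  0.4 ] w 0.0006 t 11.725
```

View pics/scene10.png

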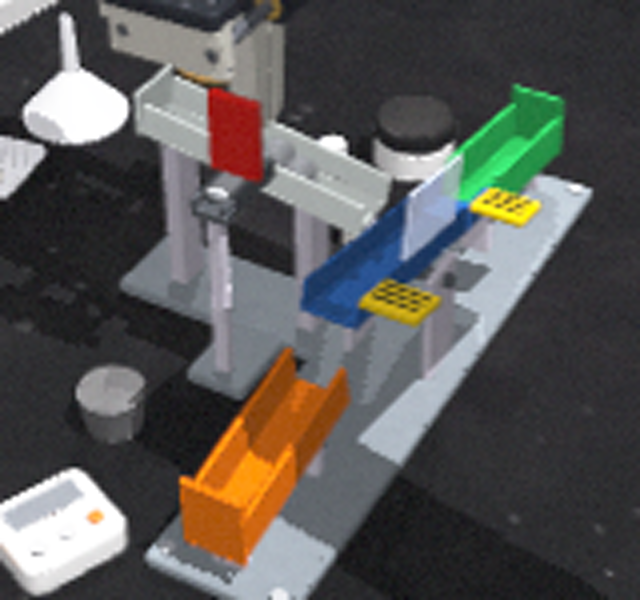

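The slide is about 40 mm open and the balls are rolling past the blade. I'll push gently to the end stop.

```bash
python3 -m crank '{"jaw":[-1,-1,-1,-1,-1],"xyz":[[0,-0.004,0],[0,-0.008,0],[0,-0.011,0],[0,-0.014,0],[0,-0.014,0]],"angular":[[0,0,0],[0,0,0],[0,0,0],[0,0,0],[0,0,0]]}'
python3 sn.py 11; python3 m.py 11 | grep " r "; python3 go.py .6315 .0685 .159 .153
```

```text
time: 12.35
tool_pos: [0.6225, 0.1138, 0.1601]
orientation: [0.997, 0.076, -0.0, 0.001]
ft_force: [0.8, -6.0, -0.8]
width: 0.0007
scene r [287 187  13  24 253] [292.8 198.8] med [0.6205 0.1369 0.1694] zmin/max 0.003 0.195
shift [0.007 0.154 0.004] turn [ 0.002  0.001 -0.   ]
pos [0.6225 0.1138 0.16  ] F [ 0.8  -5.59 -0.76] w 0.0006 t 12.45
```

View pics/scene11.png

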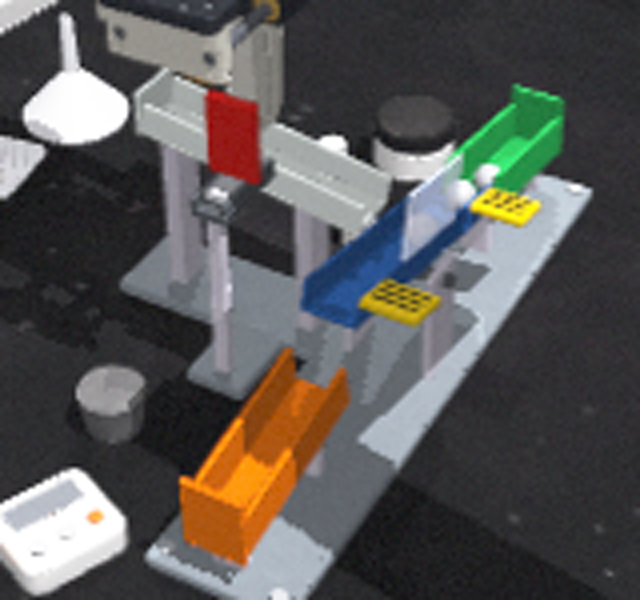

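The slide is at its stop (6 N), and two balls at about (460,190) and (487,173) are running to the green side. I back off to the right, then rise.

```bash
python3 -m crank '{"jaw":[-1,-1,-1,-1,-1],"xyz":[[0,0.04,0],[0,0.08,-0.02],[0,0.08,-0.15],[0,0.08,-0.3],[0,0.08,-0.3]],"angular":[[0,0,0],[0,0,0],[0,0,0],[0,0,0],[0,0,0]]}'
python3 go.py .4 -.2 .25 .153
python3 -m crank '{"jaw":[-1,-1,-1,-1,-1],"xyz":[[-0.1,0.15,-0.05],[-0.3,0.35,-0.05],[-0.5,0.55,-0.05],[-0.7,0.75,-0.05],[-0.85,0.9,-0.05]],"angular":[[0,0,0],[0,0,0],[0,0,0],[0,0,0],[0,0,0]]}'
python3 -m crank '{"jaw":[-1,-1,-1,-1,-1],"xyz":[[0,0,0],[0,0,0],[0,0,0],[0,0,0],[0,0,0]],"angular":[[0,0,0],[0,0,0],[0,0,0],[0,0,0],[0,0,0]]}'
python3 sn.py 12; python3 m.py 12 | grep -v "^ "
```

```text
time: 13.08
tool_pos: [0.6288, 0.0908, 0.2553]
orientation: [0.997, 0.076, 0.005, 0.0]
ft_force: [-0.3, -0.9, -0.4]
width: 0.0005
shift [-0.902  0.842  0.01 ] turn [ 0.002 -0.012 -0.   ]
pos [0.6288 0.0908 0.2553] F [-0.25 -0.89 -0.4 ] w 0.0005 t 13.075
time: 13.7
tool_pos: [0.4541, -0.1608, 0.2645]
orientation: [0.997, 0.077, -0.0, -0.0]
ft_force: [0.4, -1.2, -0.4]
width: 0.0004
time: 14.32
tool_pos: [0.4563, -0.1586, 0.265]
orientation: [0.997, 0.078, -0.0, -0.0]
ft_force: [-0.4, 0.4, 0.3]
width: 0.0007
top o [214 214  48  23 719] [237.6 224.8] med [0.5257 0.2334 0.0528] zmin/max -0.003 0.087
top b [325 181   7   6  35] [327.8 183.5] med [ 0.6354 -0.0035  0.0438] zmin/max 0.041 0.049
top r [271 168   5  17  45] [273.2 174.7] med [0.6238 0.1333 0.1933] zmin/max 0.169 0.198
scene y [353 212  17  10  95] [361.  216.4] med [0.5188 0.0037 0.085 ] zmin/max 0.08 0.089
scene y [325 235  20  12 132] [334.4 240.3] med [0.4985 0.1462 0.1155] zmin/max 0.111 0.12
scene g [349 186  27  29 384] [362.7 200.6] med [ 0.5721 -0.0852  0.0623] zmin/max -0.002 0.083
scene o [279 252  43  54 962] [298.9 280.1] med [0.5238 0.2392 0.0568] zmin/max -0.004 0.083
scene b [310 215  44  32 478] [327.3 231.1] med [0.5469 0.109  0.0958] zmin/max -0.001 0.119
scene r [287 187  13  24 254] [292.8 198.5] med [0.6203 0.1371 0.17  ] zmin/max -0.002 0.195
```

View pics/scene12.png

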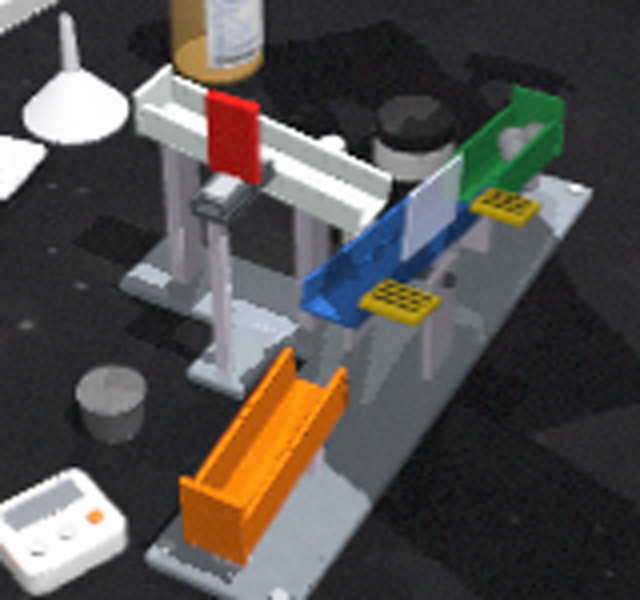

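View pics/top12.png

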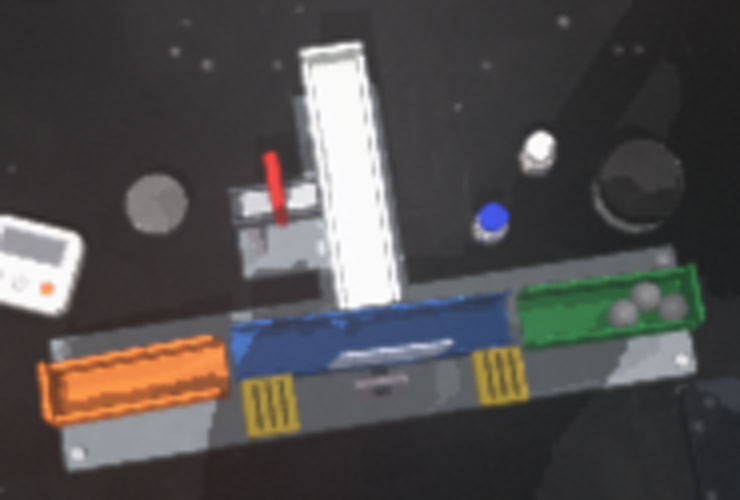

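The top crop shows all three balls in the green chute at (623,312), (647,295) and (672,306). The bystanders are unmoved and the robot is clear. I'll let it settle once more, compare frames, then hand in.

```bash
python3 -m crank '{"jaw":[-1,-1,-1,-1,-1],"xyz":[[0,0,0],[0,0,0],[0,0,0],[0,0,0],[0,0,0]],"angular":[[0,0,0],[0,0,0],[0,0,0],[0,0,0],[0,0,0]]}'
python3 sn.py 13
python3 - <<'E'
from h import *
a,b,o=load("top12")["image"].astype(int),load("top13")["image"].astype(int),load("top0")["image"].astype(int)
print("chute diff",abs(a-b)[195:220,335:382].mean(), abs(a-b)[195:220,335:382].max())
print("bystander diff",abs(o-b)[160:215,195:258].mean(),abs(o-b)[155:195,318:380].mean())
from plant import robot
d=load("top13")
for u,v in((360.75,208),(366.75,203.75),(373,206.5)):
    p=onz(d,u,v,.06);c=p[:2]-[.5446,.0769];print("sorter xy",(c@[.988,.152]).round(3),(c@[-.152,.988]).round(3))
E
```

```text
time: 15.05
tool_pos: [0.4558, -0.1595, 0.2651]
orientation: [0.997, 0.077, -0.0, -0.0]
ft_force: [-0.7, 0.4, 0.1]
width: 0.0004
chute diff 0.6017021276595744 35
bystander diff 1.637037037037037 3.8131720430107525
sorter xy -0.005 -0.165
sorter xy 0.004 -0.182
sorter xy -0.006 -0.197
```

```bash
python3 -m crank '{"jaw":[-1,-1,-1,-1,-1],"xyz":[[0,0,0],[0,0,0],[0,0,0],[0,0,0],[0,0,0]],"angular":[[0,0,0],[0,0,0],[0,0,0],[0,0,0],[0,0,0]]}' && python3 -c "
from plant import robot
print(robot.job_done())"
```

```text
time: 15.78
tool_pos: [0.4558, -0.1594, 0.2652]
orientation: [0.997, 0.077, -0.0, -0.0]
ft_force: [0.6, 0.0, 0.1]
width: 0.0006
the job is handed in; nothing more can be done
None
```

I rocked the gate fully over to the green side, then pushed the release slide to its left stop. All three balls rolled into the green chute, and I handed the job in at 15.8 s of the 45 s. No verdict was reported.

- **Forces:** the readings I took peaked at about 4.5 N on the gate pad and 6 N on the slide tab.
- **Balls:** they lie at about y -0.165, -0.182 and -0.197 m in the sorter frame. The last two frames of the chute barely differ, so I took them to be at rest. A few pixels still changed, which I put down to image noise.
- **Gate and slide:** the gate stayed on the green stop, with the pads at 85 mm (green) and 116 mm (orange). The slide is open about 42 mm.
- **Bystanders:** they look unmoved. I compared them with the first picture only by eye and by image difference, and did not measure their positions. The remaining difference looked like shadow.
- **Robot:** it stands clear of everything.

**Disagreement:** the cameras showed the closed fingertips about 28 mm higher than the reported TCP and the 19 mm tip offset imply. From there I set heights by vision and contact force instead.

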